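# Find the turntable that binds

## Task

One of the three small painting turntables on the wooden board has a binding bearing. Turn each white head lightly by its knob about a quarter turn (either way, and leave it turned) and feel its drag, without squeezing or shoving; then mark the one that binds by gently putting the red ring over its knob, flat down on its head, and let go. Leave everything else alone.

Things in the scene. Friction and masses are not known exactly. Their poses are not given: they have to be found in the camera images.
- board: pale wooden board fixed to the table, 130 x 370 x 18 mm, carrying in a row along its own y axis, 130 mm apart, three identical-looking small painting turntables a (towards -y), b (middle), c (towards +y), each on a dark steel pedestal (90 mm wide at the foot, 56 mm at the top, 58 mm above the table); origin under the board's centre, on the table
- disc_a: turntable a's white round head, 110 mm across, 14 mm thick, its top 72 mm above the table, with an aluminium band round the rim, a blue stripe on top, and an upright steel turning knob near the rim, oppopoint the stripe. Origin at the centre of the head's underside, 58 mm above the table, z up along the turning axis; the knob stands on its -x axis
- knob_a (a point): foot of turntable a's knob, on the head's top, 34 mm from the turning axis; it goes round with the head. The knob is a round-tipped steel pin 12 mm thick, standing 30 mm above the head's top, so its tip is 102 mm above the table. Turn the head by it, lightly: the fingers must never press on knob and head with more than 70 N in all, squeeze included
- head_a (a joint): angle of turntable a's head, rad, endless, positive counter-clockwise from above, within 0.2 of 0 at the start (knob towards the board's -x). One head, any of the three, binds: about 0.16 N m (nearly 5 N at the knob) all the while it is being turned, and stops at once when let go. The other two: 0.002 N m, and they coast a moment when flicked. It cannot be seen which binds
- disc_b: turntable b's white round head, 110 mm across, 14 mm thick, its top 72 mm above the table, with an aluminium band round the rim, a blue stripe on top, and an upright steel turning knob near the rim, oppopoint the stripe. Origin at the centre of the head's underside, 58 mm above the table, z up along the turning axis; the knob stands on its -x axis
- knob_b (a point): foot of turntable b's knob, on the head's top, 34 mm from the turning axis; it goes round with the head. The knob is a round-tipped steel pin 12 mm thick, standing 30 mm above the head's top, so its tip is 102 mm above the table. Turn the head by it, lightly: the fingers must never press on knob and head with more than 70 N in all, squeeze included
- head_b (a joint): angle of turntable b's head, rad, endless, positive counter-clockwise from above, within 0.2 of 0 at the start (knob towards the board's -x). One head, any of the three, binds: about 0.16 N m (nearly 5 N at the knob) all the while it is being turned, and stops at once when let go. The other two: 0.002 N m, and they coast a moment when flicked. It cannot be seen which binds
- disc_c: turntable c's white round head, 110 mm across, 14 mm thick, its top 72 mm above the table, with an aluminium band round the rim, a blue stripe on top, and an upright steel turning knob near the rim, oppopoint the stripe. Origin at the centre of the head's underside, 58 mm above the table, z up along the turning axis; the knob stands on its -x axis
- knob_c (a point): foot of turntable c's knob, on the head's top, 34 mm from the turning axis; it goes round with the head. The knob is a round-tipped steel pin 12 mm thick, standing 30 mm above the head's top, so its tip is 102 mm above the table. Turn the head by it, lightly: the fingers must never press on knob and head with more than 70 N in all, squeeze included
- head_c (a joint): angle of turntable c's head, rad, endless, positive counter-clockwise from above, within 0.2 of 0 at the start (knob towards the board's -x). One head, any of the three, binds: about 0.16 N m (nearly 5 N at the knob) all the while it is being turned, and stops at once when let go. The other two: 0.002 N m, and they coast a moment when flicked. It cannot be seen which binds
- ring_red: red ring-shaped marker, 44 mm across, 16 mm high, 17 mm hole, 30 g, lying flat on the table; origin at the centre of its underside. It fits loosely over a head's knob and then rests flat on the head
- ring_blue: blue ring-shaped marker, 44 mm across, 16 mm high, 17 mm hole, 30 g, lying flat on the table; origin at the centre of its underside; a loose bystander
- ring_yellow: yellow ring-shaped marker, 44 mm across, 16 mm high, 17 mm hole, 30 g, lying flat on the table; origin at the centre of its underside; a loose bystander
- ink_pink: pink ink jar with black cap, 52 mm across, 80 mm tall, standing; origin under its centre; a loose bystander
- varnish: tiny amber varnish bottle, 24 mm across, 50 mm tall, standing; origin under its centre; a loose bystander
- brush: paint brush, 160 mm long, lying flat; origin underneath, near the middle of its length; a loose bystander
- figure: small dark carved wooden figure, 40 mm across, 88 mm tall; origin under its centre; a loose bystander
Not all that is in view belongs to the job. Several things look just like the ring_red: the one meant starts farthest from the robot's base.

How it is judged:
By the outcome, as a careful person would: the job done as asked, in the order asked, and still so for the second after the job is handed in, with the robot touching nothing.
It also fails if it takes over 69 s, if anything falls off the work surface, if the arm or the gripper's body presses on something with over 40 N, if the wrist force passes 120 N, or if a joint passes its speed limit or range.

## Robot

A 6-joint arm with a two-finger parallel gripper is mounted at the origin on the work surface. World frame = base frame: x ahead of the robot, y to its left, z up, the work surface at z = 0. Lengths are in m, angles in rad, forces in N, time in s.
With the tool pointing down it reaches from about 0.275 to 0.75 m from the base axis. Payload 10.2 kg.
Tool frame: the origin (TCP) lies at the very end of the fingers, on their centre line; the grasp point (between the pads) lies 19 mm behind it (arm.grip_depth is the distance from the TCP to the grasp point, in m); z points along the fingers, y is the line along which they close (so a half turn about z gives the same grasp; the last joint's range is limited). The gripper opens to 85 mm and grips with 20 to 120 N. Pads are 22 mm wide; open, the fingers measure 114 mm over their backs; the gripper's body (76 mm by 85 mm) begins 54 mm behind the grasp point. The pads swing forward as they close: fully open they stand 13 mm farther back than shut.
Start: joints at [-1.367, 0.313, 1.498, -0, 1.331, -0.223], TCP at [0.217, -0.478, 0.231] pointing down, gripper open.
Joint ranges: [-2.94, 2.94], [-0.97, 2.17], [0.19, 2.56], [-1.23, 4.37], [0.02, 3.11], [-2.88, 2.88]. Speed limits (rad/s): [2.39, 2.39, 3.01, 3.14, 3.14, 3.14].

## Interface

Orientations are given as a unit quaternion [w, x, y, z].
In Python, from cell import arm gives the robot as it stands.
- The arm moves only by the tool servo_tool, never from a script. Its argument "steps" is a list of rows, each an object with "jaw": the closure, from 0 (fully open) to 1 (shut); "delta_pos": the shift along the tool's x, y, z in parts of the range, where 1.0 means 0.5 m, a list of three; "yaw": the turn about the tool's z in fractions of the full range, 1 being 4 rad. A call has 1 to 20 rows; each row is the pose to reach, as a shift and turn from the pose commanded when the call began, along the tool's axes at that moment; what a row does not reach only later rows make up. A row lasts 1/10 s, in which the tool goes at most 50 mm and 8.59 degrees, less where a joint would pass 70% of its speed; a pose out of reach is approached as far as the arm can. Shift and turn numbers lie between -1 and 1, and a call with a number outside is refused. A call with a gripper value outside its range is refused whole. The fingers move at their own pace and stop on an object; "grip_force" is the grip in N (left out, the last holds). Time passes only in rows, so rows that repeat a pose let the fingers close. It gives the time, the measured TCP pose, the force, the opening and the grip force at its end, in the units of the state.
- arm.read_state(): the state, without advancing time (a new reading comes with each control period).
- arm.camera(name): name is "scene" or "top" or "wrist"; returns a dict with "image" (480x640x3 uint8, red, green, blue), "vertical_fov" (degrees; the focal length in pixels is half the picture's height over the tangent of half this angle, whatever the lens; pixels are square), "cx", "cy" (the principal point, pixels), "k1" (the pictures are not rectified: a ray, as slopes to the right and down, at radius r is drawn at 1 + k1 r^2 times it, then the intrinsics apply), "world_from_camera" (4x4, takes a point from camera to world coordinates). Camera axes: x right, y up, looking along -z (the intrinsics and any distortion apply to the point x, -y, -z); pixel columns grow to the right and rows downward; lengths in m; the calibration is good to about 2 mm. A picture is of the moment at which its call begins. There is no depth.
- arm.finish_job(): hands the job in; it is judged then, once.
The state is a dict: "clock": time; "q": joint angles; "qd": joint speeds; "joint_efforts": joint torques, N m; "eef_pos": TCP position; "eef_rot": TCP orientation; "ft_force": force on the tool from outside, world axes, zero at the start; "moment": the same for the moment, N m; "gripper_width": finger opening in m; "gripper_force": force on a finger pad.
Only numpy, scipy, OpenCV 4.12 (cv2) and the standard library are available. Lean on these libraries where they do the work, as an engineer would, in place of code of your own. Each camera call takes 0.05 s, during which the arm holds its last target. There are 200 camera calls.

## Working session

There is one attempt and no reset: what is moved stays moved. The work goes in short steps, Python scripts to look and compute and a tool call to move; the robot and the scene stay as the last step left them, time stands still between calls to the robot, and variables do not carry over. Pictures are saved under pics/ and viewed, at most 11 in all, crops included, and the job is handed in when it is done.

Besides the shell and the picture viewer there is one more tool, called as name(argument=value, ...) on one line, values as JSON. servo_tool: Moves the arm, as the interface text tells. Its arguments: {"type":"object","properties":{"steps":{"type":"array"},"grip_force":{"type":"number"}},"required":["steps"]}

```bash
ls; mkdir -p pics; cat > h.py <<'E'
import numpy as np, cv2
from cell import arm
def K(c):
    f=240/np.tan(np.radians(c['vertical_fov'])/2); return f,c['cx'],c['cy'],c['k1']
def ray(c,u,v):
    f,cx,cy,k=K(c); x,y=(u-cx)/f,(v-cy)/f; rd=np.hypot(x,y); r=rd
    for _ in range(30): r=rd/(1+k*r*r)
    s=1/(1+k*r*r); T=np.array(c['world_from_camera'])
    d=T[:3,:3]@np.array([x*s,-y*s,-1]); return T[:3,3],d
def onz(c,u,v,z):
    o,d=ray(c,u,v); return o+d*(z-o[2])/d[2]
def tri(rs):
    A=np.zeros((3,3));b=np.zeros(3)
    for o,d in rs:
        d=d/np.linalg.norm(d);P=np.eye(3)-np.outer(d,d);A+=P;b+=P@o
    p=np.linalg.solve(A,b); return p,[np.linalg.norm((np.eye(3)-np.outer(d,d)/(d@d))@(p-o)) for o,d in rs]
def proj(c,p):
    f,cx,cy,k=K(c);T=np.array(c['world_from_camera']);q=T[:3,:3].T@(np.array(p)-T[:3,3]);x,y=q[0]/-q[2],-q[1]/-q[2];s=1+k*(x*x+y*y)
    return cx+f*x*s,cy+f*y*s
def blobs(m,mina=60):
    n,l,s,c=cv2.connectedComponentsWithStats(m.astype(np.uint8)*255)
    return [(c[i].round(1),s[i].tolist()) for i in range(1,n) if s[i,4]>mina]
def cam(n,save=None):
    c=arm.camera(n)
    if save: cv2.imwrite('pics/'+save,c['image'][:,:,::-1])
    return c
E
python3 - <<'E'
from h import *
import pickle
np.set_printoptions(precision=4,suppress=True)
D={}
for n in('scene','top','wrist'):
    c=cam(n,n+'0.png');D[n]=c;print(n,K(c),np.array(c['world_from_camera']))
pickle.dump(D,open('d0.pkl','wb'))
s=arm.read_state();print(s)
E
```

```text
pics
scene (np.float64(461.3394116851813), 321.0472429105664, 234.1286788575658, -0.03547383244409094) [[-0.4611 -0.5298  0.7119  1.1474]
 [ 0.8871 -0.2948  0.3552  0.3273]
 [ 0.0216  0.7953  0.6059  0.618 ]
 [ 0.      0.      0.      1.    ]]
top (np.float64(568.2111888483945), 315.03642440048395, 244.55317651557687, -0.17507729372741718) [[ 0.0251  0.994  -0.1066  0.3956]
 [-0.9997  0.0241 -0.0103  0.0335]
 [-0.0077  0.1069  0.9942  1.2427]
 [ 0.      0.      0.      1.    ]]
wrist (np.float64(420.94708336085057), 321.60548273174595, 244.01429169442113, 0.0332357748813621) [[ 0.4135  0.868   0.2749  0.2889]
 [-0.9105  0.3941  0.1252 -0.4463]
 [ 0.0003 -0.3021  0.9533  0.3752]
 [ 0.      0.      0.      1.    ]]
{'clock': 0.15, 'q': array([-1.3674,  0.3133,  1.4982, -0.    ,  1.331 , -0.2234]), 'qd': array([-0.0013, -0.0023, -0.0002, -0.0003, -0.0008, -0.001 ]), 'joint_efforts': array([  0.0012, -41.2371, -25.9796,  -0.0002,   0.0032,  -0.    ]), 'eef_pos': array([ 0.2173, -0.4777,  0.2309]), 'eef_rot': array([-0.0005,  0.9773,  0.2118, -0.    ]), 'ft_force': array([-0.0998,  0.0111, -0.5551]), 'moment': array([-0.0386,  0.0113, -0.0163]), 'gripper_force': 0.0, 'gripper_width': 0.08521528998329617}
```

View pics/scene0.png

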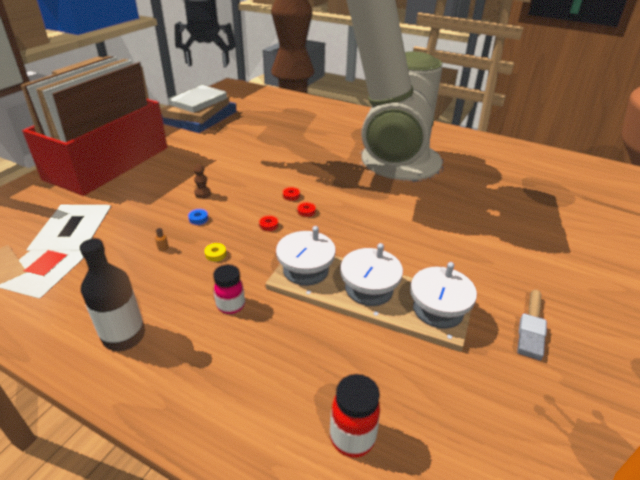

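View pics/top0.png

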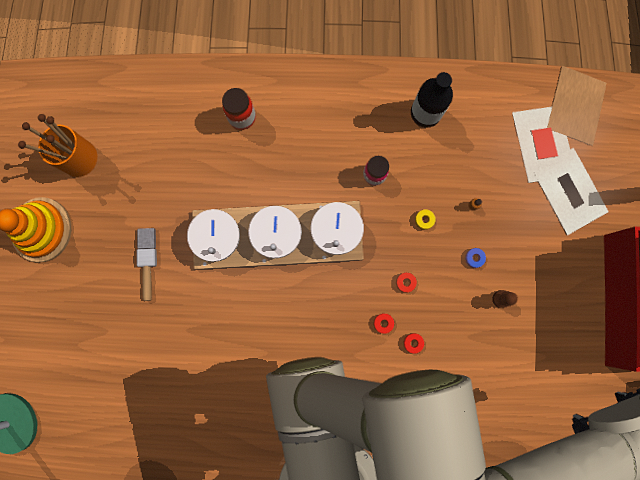

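```bash
python3 - <<'E'
from h import *
import pickle
np.set_printoptions(precision=4,suppress=True)
D=pickle.load(open('d0.pkl','rb'))
R={}
for n in('top','scene'):
    c=D[n];im=c['image'].astype(int);r,g,b=im[...,0],im[...,1],im[...,2]
    red=(r>170)&(g<70)&(b<70)
    print(n,'red',[(x.tolist(),s) for x,s in blobs(red,40)])
    hsv=cv2.cvtColor(c['image'],cv2.COLOR_RGB2HSV)
    blue=(b>150)&(r<110)&(b-r>90)
    print(' blue',[(x.tolist(),s) for x,s in blobs(blue,15)])
    wh=((hsv[...,1]<40)&(hsv[...,2]>170)).astype(np.uint8)
    wh=cv2.morphologyEx(wh,cv2.MORPH_CLOSE,np.ones((9,9)))
    for k in cv2.findContours(wh,cv2.RETR_EXTERNAL,cv2.CHAIN_APPROX_NONE)[0]:
        a=cv2.contourArea(k)
        if 800<a<5000:
            e=cv2.fitEllipse(cv2.convexHull(k));print(' disc',a,e,onz(c,*e[0],.072))
c=D['top'];i=c['image'][195:280,180:370];s=D['scene']['image'][180:330,180:480]
A=cv2.resize(i[:,:,::-1],None,fx=4,fy=4,interpolation=2);B=cv2.resize(s[:,:,::-1],(780,390))
cv2.imwrite('pics/crop.png',np.vstack([np.pad(A[:,:],((0,0),(0,780-760),(0,0)))[:200] if 0 else np.pad(cv2.resize(A,(440,197)),((0,0),(0,340),(0,0))),B]))
E
```

```text
top red [([406.3, 282.0], [397, 273, 20, 19, 245]), ([384.0, 323.2], [374, 314, 20, 20, 258]), ([414.1, 343.1], [405, 334, 19, 20, 242])]
 blue [([337.3, 220.4], [336, 213, 4, 16, 34]), ([274.8, 224.0], [274, 216, 3, 16, 29]), ([212.5, 227.5], [212, 220, 2, 16, 32]), ([476.2, 257.4], [468, 248, 18, 19, 209])]
 disc 2026.0 ((212.368896484375, 236.1063690185547), (49.93092346191406, 56.028053283691406), 23.75861930847168) [0.5337 0.2607 0.072 ]
 disc 2054.0 ((274.60467529296875, 231.25668334960938), (51.4592399597168, 52.2978401184082), 81.46031951904297) [0.5469 0.1305 0.072 ]
 disc 2094.0 ((336.18695068359375, 229.4243927001953), (51.58872985839844, 57.06121826171875), 22.53247833251953) [0.5538 0.0025 0.072 ]
 disc 4699.0 ((559.4973754882812, 171.5918731689453), (62.95973587036133, 155.24737548828125), 152.07981872558594) [ 0.6938 -0.4827  0.072 ]
scene red [([45.5, 136.5], [24, 128, 48, 17, 109]), ([290.7, 192.2], [283, 188, 17, 9, 122]), ([305.9, 207.7], [298, 203, 18, 10, 139]), ([268.2, 221.4], [260, 216, 18, 11, 151]), ([341.8, 416.4], [332, 398, 26, 30, 270])]
 blue [([197.4, 
[... 480 characters left out ...]
]
 disc 4378.0 ((54.68658447265625, 247.4254150390625), (54.1058464050293, 143.513916015625), 44.1019287109375) [ 0.7841 -0.4087  0.072 ]
 disc 1011.5 ((144.2807159423828, 50.17348098754883), (29.676637649536133, 73.79088592529297), 161.12449645996094) [-0.2416 -1.1936  0.072 ]
 disc 1231.0 ((330.73187255859375, 43.53343963623047), (42.608489990234375, 62.06818389892578), 161.02340698242188) [-0.7239 -0.5847  0.072 ]
 disc 1187.5 ((249.6200408935547, 45.38282775878906), (51.08765411376953, 71.16521453857422), 19.628284454345703) [-0.5166 -0.865   0.072 ]
 disc 2366.5 ((184.8375701904297, 52.43559265136719), (93.32213592529297, 110.5564956665039), 146.97280883789062) [-0.2991 -1.0298  0.072 ]
```

View pics/crop.png

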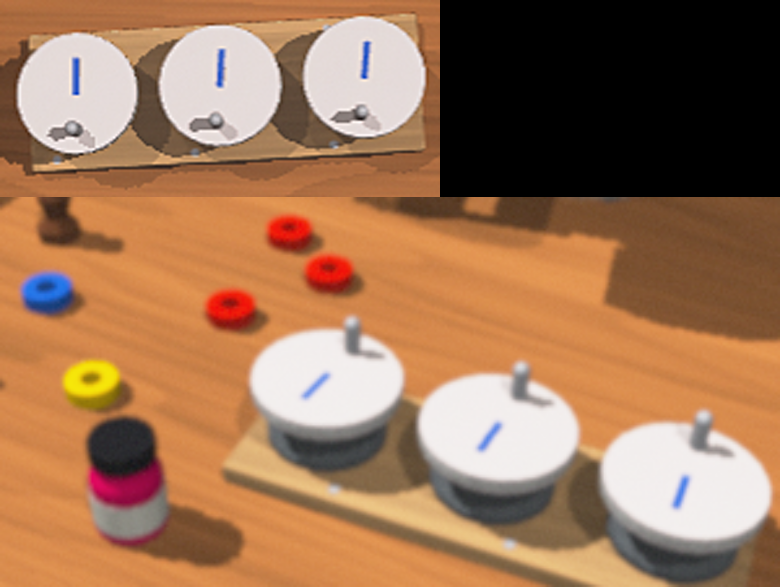

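```bash
python3 - <<'E'
from h import *
import pickle
np.set_printoptions(precision=4,suppress=True)
D=pickle.load(open('d0.pkl','rb'));t,s=D['top'],D['scene']
P={'tipA?':((336.3,243.4),(315.4,228.1)),'tipB':((273.3,247.2),(380.4,245.8)),'tipC':((211.5,250.3),(450.4,264.6)),
'ring':((406.3,282.5),(268.4,222)),'ring2':((384,323.7),(306,208.5)),'ring3':((414.1,343.6),(290.7,193)),
'disc-y':((337.5,228.2),(305.7,250)),'discm':((274.8,231.6),(371.8,269)),'disc+y':((213,235.5),(444,290))}
for k,(a,b) in P.items():
    p,r=tri([ray(t,*a),ray(s,*b)]);print(k,p,np.array(r),np.hypot(p[0],p[1]))
print(onz(t,406.3,282.2,.016),onz(s,268.2,221.4,.012))
for b,g in(((337.3,220.4),0),((274.8,224),0),((212.5,227.5),0)): print(onz(t,*b,.072))
for g in P: 
  if 'tip' in g: print(onz(t,*P[g][0],.100),onz(s,*P[g][1],.100))
E
```

```text
tipA? [0.5219 0.0026 0.0954] [0.0003 0.0003] 0.5219080628369278
tipB [0.5111 0.1307 0.0946] [0.0005 0.0005] 0.5275102722333778
tipC [0.5015 0.2575 0.0952] [0.0008 0.0008] 0.5637594844343673
ring [ 0.4495 -0.1542  0.009 ] [0.0002 0.0002] 0.4752562666132665
ring2 [ 0.3594 -0.1072  0.0078] [0. 0.] 0.3750547807058116
ring3 [ 0.3175 -0.1736  0.0072] [0. 0.] 0.3618617890540893
disc-y [0.5569 0.0004 0.0659] [0.0008 0.0008] 0.5569397342993138
discm [0.5467 0.1311 0.0662] [0.0006 0.0006] 0.5622413858792182
disc+y [0.5357 0.2614 0.0649] [0.0006 0.0006] 0.5960755692637628
[ 0.45   -0.1533  0.016 ] [ 0.4512 -0.1533  0.012 ]
[0.5728 0.0006 0.072 ]
[0.5622 0.1306 0.072 ]
[0.5518 0.2613 0.072 ]
[0.5215 0.0024 0.1   ] [0.5273 0.0057 0.1   ]
[0.5107 0.1297 0.1   ] [0.5175 0.1332 0.1   ]
[0.5013 0.2558 0.1   ] [0.5071 0.2589 0.1   ]
```

Units first: shifts go in shares of 0.5 m and turns go in shares of 4 rad. So 0.4755 m / 0.5 = 0.951, 0.43 m / 0.5 = 0.86, 0.44 rad / 4 = 0.11.

servo_tool(steps=[{"jaw": 0.3, "delta_pos": [0.08, -0.052, 0], "yaw": 0.025}, {"jaw": 0.6, "delta_pos": [0.16, -0.104, 0], "yaw": 0.05}, {"jaw": 0.7, "delta_pos": [0.24, -0.156, 0], "yaw": 0.075}, {"jaw": 0.7, "delta_pos": [0.32, -0.21, 0], "yaw": 0.1}, {"jaw": 0.7, "delta_pos": [0.4, -0.262, 0], "yaw": 0.11}, {"jaw": 0.7, "delta_pos": [0.48, -0.314, 0], "yaw": 0.11}, {"jaw": 0.7, "delta_pos": [0.56, -0.366, 0], "yaw": 0.11}, {"jaw": 0.7, "delta_pos": [0.64, -0.418, 0], "yaw": 0.11}, {"jaw": 0.7, "delta_pos": [0.72, -0.47, 0], "yaw": 0.11}, {"jaw": 0.7, "delta_pos": [0.8, -0.524, 0], "yaw": 0.11}, {"jaw": 0.7, "delta_pos": [0.86, -0.562, 0.02], "yaw": 0.11}, {"jaw": 0.7, "delta_pos": [0.91, -0.596, 0.04], "yaw": 0.11}, {"jaw": 0.7, "delta_pos": [0.951, -0.622, 0.08], "yaw": 0.11}, {"jaw": 0.7, "delta_pos": [0.951, -0.622, 0.08], "yaw": 0.11}, {"jaw": 0.7, "delta_pos": [0.951, -0.622, 0.08], "yaw": 0.11}, {"jaw": 0.7, "delta_pos": [0.951, -0.622, 0.08], "yaw": 0.11}])

```text
clock: 1.75
eef_pos: [0.5214, 0.0013, 0.1919]
eef_rot: [0.0, 1.0, -0.007, 0.0]
ft_force: [1.0, -0.3, -0.1]
gripper_width: 0.0256
gripper_force: 0.0
```

```bash
python3 - <<'E'
from h import *
import pickle
np.set_printoptions(precision=4,suppress=True)
s=arm.read_state();print(s['clock'],s['eef_pos'],s['eef_rot'],s['q'],s['gripper_width'],s['ft_force'])
c=cam('wrist','w1.png');pickle.dump(c,open('w1.pkl','wb'))
print(np.array(c['world_from_camera']))
for p in((.5215,.0025,.102),(.511,.130,.102),(.4495,-.154,.016),s['eef_pos']):print(proj(c,p))
E
```

```text
1.75 [0.5214 0.0013 0.1919] [ 0.0002  1.     -0.007   0.0004] [-0.2223  0.3385  1.5688 -0.0002  1.2334  1.3624] 0.025588978250126074 [ 1.0419 -0.2987 -0.0875]
[[-0.0144  0.9535  0.301   0.5999]
 [-0.9999 -0.0141 -0.0033 -0.0003]
 [ 0.0011 -0.301   0.9536  0.3364]
 [ 0.      0.      0.      1.    ]]
(np.float64(318.3013855323369), np.float64(251.1454445542391))
(np.float64(102.62305767828349), np.float64(271.10103514763756))
(np.float64(509.75450515126687), np.float64(298.1704025781387))
(np.float64(319.91751581210656), np.float64(325.8050993529937))
```

View pics/w1.png

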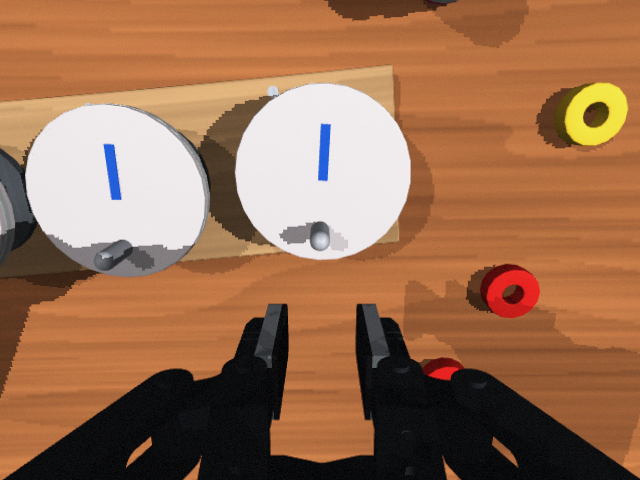

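```bash
python3 - <<'E'
from h import *
import pickle
np.set_printoptions(precision=4,suppress=True)
D=pickle.load(open('d0.pkl','rb'));t=D['top'];c=pickle.load(open('w1.pkl','rb'))
hsv=cv2.cvtColor(c['image'],cv2.COLOR_RGB2HSV)
wh=((hsv[...,1]<40)&(hsv[...,2]>200)).astype(np.uint8)
for k in cv2.findContours(wh,cv2.RETR_EXTERNAL,cv2.CHAIN_APPROX_NONE)[0]:
    if cv2.contourArea(k)>5000:
        e=cv2.fitEllipse(cv2.convexHull(k));print(e[:2],onz(c,*e[0],.072))
im=c['image'].astype(int);bl=(im[...,2]-im[...,0]>90);print([(x.tolist(),onz(c,*x,.072)) for x,s in blobs(bl,60)])
rd=(im[...,0]>150)&(im[...,1]<60);B=blobs(rd,60);print([(x.tolist(),s) for x,s in B])
print('tip',tri([ray(c,320,245),ray(t,336.3,243.4)]),onz(c,320,245,.1))
print('stripe',tri([ray(c,325,152.5),ray(t,337.3,220.4)]))
print('ring',tri([ray(c,512,291),ray(t,406.3,282.3)]))
E
```

```text
((114.48673248291016, 186.22459411621094), (155.49105834960938, 186.81509399414062)) [0.5562 0.1297 0.072 ]
((322.6771545410156, 170.87054443359375), (174.95616149902344, 176.477783203125)) [ 0.5642 -0.0008  0.072 ]
[([323.8, 151.6], array([ 0.576 , -0.0016,  0.072 ])), ([112.0, 171.4], array([0.5654, 0.1297, 0.072 ]))]
[([512.9, 293.2], [487, 270, 53, 48, 1643]), ([443.6, 372.6], [429, 367, 30, 13, 240])]
tip (array([0.5223, 0.0019, 0.0926]), [np.float64(0.00035847969585600897), np.float64(0.00035847969585600154)]) [0.5246 0.0015 0.1   ]
stripe (array([ 0.5745, -0.0011,  0.0604]), [np.float64(0.0013497914674318473), np.float64(0.001349791467431847)])
ring (array([ 0.4514, -0.1565,  0.0086]), [np.float64(0.002411434321029607), np.float64(0.0024114343210294995)])
```

To row units: 0.108 m / 0.5 = 0.216, 0.002 m / 0.5 = 0.004.

servo_tool(steps=[{"jaw": 0.7, "delta_pos": [0.004, -0.002, 0.08], "yaw": 0}, {"jaw": 0.7, "delta_pos": [0.004, -0.002, 0.14], "yaw": 0}, {"jaw": 0.7, "delta_pos": [0.004, -0.002, 0.18], "yaw": 0}, {"jaw": 0.7, "delta_pos": [0.004, -0.002, 0.216], "yaw": 0}, {"jaw": 0.7, "delta_pos": [0.004, -0.002, 0.216], "yaw": 0}, {"jaw": 0.7, "delta_pos": [0.004, -0.002, 0.216], "yaw": 0}])

```text
clock: 2.4
eef_pos: [0.5238, 0.0024, 0.0843]
eef_rot: [0.0, 1.0, -0.007, 0.001]
ft_force: [0.2, 0.1, -0.0]
gripper_width: 0.026
gripper_force: 0.0
```

```bash
cat > arc.py <<'E'
# arc rows: pivot r ahead along tool x (knob on radius), ccw by th about vertical; tool y points cw-tangent(-y world)
import numpy as np,sys
r=float(sys.argv[1]);t0=0
for d in map(float,sys.argv[2].split(',')):
    t=np.radians(d)
    # world-in-tool plane: X=tool x, Y=-tool y (left); centre (r,0), tool at centre - r*(cos t, sin t)
    print(d,round(r-r*np.cos(t),4),round(r*np.sin(t),4),round(-t,3))
E
python3 arc.py .0345 5,10,15,20,25,30,35,40,45,50,55,60,65,70,75,80,85,90,95,100
```

```text
5.0 0.0001 0.003 -0.087
10.0 0.0005 0.006 -0.175
15.0 0.0012 0.0089 -0.262
20.0 0.0021 0.0118 -0.349
25.0 0.0032 0.0146 -0.436
30.0 0.0046 0.0172 -0.524
35.0 0.0062 0.0198 -0.611
40.0 0.0081 0.0222 -0.698
45.0 0.0101 0.0244 -0.785
50.0 0.0123 0.0264 -0.873
55.0 0.0147 0.0283 -0.96
60.0 0.0172 0.0299 -1.047
65.0 0.0199 0.0313 -1.134
70.0 0.0227 0.0324 -1.222
75.0 0.0256 0.0333 -1.309
80.0 0.0285 0.034 -1.396
85.0 0.0315 0.0344 -1.484
90.0 0.0345 0.0345 -1.571
95.0 0.0375 0.0344 -1.658
100.0 0.0405 0.034 -1.745
```

To row units: 0.0198 m / 0.5 = 0.0396, 0.0172 m / 0.5 = 0.0344, -0.611 rad / 4 = -0.1528.

servo_tool(steps=[{"jaw": 0.77, "delta_pos": [0, 0, 0], "yaw": 0}, {"jaw": 0.77, "delta_pos": [0, 0, 0], "yaw": 0}, {"jaw": 0.77, "delta_pos": [0.0002, 0.006, 0], "yaw": -0.0218}, {"jaw": 0.77, "delta_pos": [0.001, 0.012, 0], "yaw": -0.0438}, {"jaw": 0.77, "delta_pos": [0.0024, 0.018, 0], "yaw": -0.0655}, {"jaw": 0.77, "delta_pos": [0.0042, 0.0236, 0], "yaw": -0.0873}, {"jaw": 0.77, "delta_pos": [0.0064, 0.0292, 0], "yaw": -0.109}, {"jaw": 0.77, "delta_pos": [0.0092, 0.0344, 0], "yaw": -0.131}, {"jaw": 0.77, "delta_pos": [0.0124, 0.0396, 0], "yaw": -0.1528}])

```text
clock: 3.3
eef_pos: [0.5297, -0.017, 0.084]
eef_rot: [0.0, 0.955, 0.296, 0.0]
ft_force: [-0.8, -0.3, -0.4]
gripper_width: 0.0196
gripper_force: 0.1
```

To row units: 0.0172 m / 0.5 = 0.0344, 0.0146 m / 0.5 = 0.0292, -0.524 rad / 4 = -0.131.

servo_tool(steps=[{"jaw": 0.77, "delta_pos": [0.0002, 0.006, 0], "yaw": -0.0218}, {"jaw": 0.77, "delta_pos": [0.001, 0.012, 0], "yaw": -0.0438}, {"jaw": 0.77, "delta_pos": [0.0024, 0.018, 0], "yaw": -0.0655}, {"jaw": 0.77, "delta_pos": [0.0042, 0.0236, 0], "yaw": -0.0873}, {"jaw": 0.77, "delta_pos": [0.0064, 0.0292, 0], "yaw": -0.109}, {"jaw": 0.77, "delta_pos": [0.0092, 0.0344, 0], "yaw": -0.131}])

```text
clock: 3.9
eef_pos: [0.5432, -0.0287, 0.084]
eef_rot: [0.0, 0.846, 0.533, 0.0]
ft_force: [0.3, -0.6, 0.2]
gripper_width: 0.0194
gripper_force: 0.0
```

To row units: 0.0172 m / 0.5 = 0.0344, 0.0146 m / 0.5 = 0.0292, -0.524 rad / 4 = -0.131.

servo_tool(steps=[{"jaw": 0.77, "delta_pos": [0.0002, 0.006, 0], "yaw": -0.0218}, {"jaw": 0.77, "delta_pos": [0.001, 0.012, 0], "yaw": -0.0438}, {"jaw": 0.77, "delta_pos": [0.0024, 0.018, 0], "yaw": -0.0655}, {"jaw": 0.77, "delta_pos": [0.0042, 0.0236, 0], "yaw": -0.0873}, {"jaw": 0.77, "delta_pos": [0.0064, 0.0292, 0], "yaw": -0.109}, {"jaw": 0.77, "delta_pos": [0.0092, 0.0344, 0], "yaw": -0.131}])

```text
clock: 4.5
eef_pos: [0.5607, -0.0319, 0.084]
eef_rot: [0.0, 0.679, 0.734, 0.0]
ft_force: [-0.1, -0.1, 0.2]
gripper_width: 0.0196
gripper_force: 0.0
```

To row units: 0.165 m / 0.5 = 0.33, 0.13 m / 0.5 = 0.26, 1.644 rad / 4 = 0.411.

servo_tool(steps=[{"jaw": 0.77, "delta_pos": [0, 0, 0], "yaw": 0}, {"jaw": 0.77, "delta_pos": [0, 0, 0], "yaw": 0}, {"jaw": 0.75, "delta_pos": [0, 0, -0.04], "yaw": 0}, {"jaw": 0.7, "delta_pos": [0, 0, -0.09], "yaw": 0}, {"jaw": 0.7, "delta_pos": [0.02, -0.006, -0.12], "yaw": 0.035}, {"jaw": 0.7, "delta_pos": [0.06, -0.012, -0.12], "yaw": 0.07}, {"jaw": 0.7, "delta_pos": [0.1, -0.02, -0.12], "yaw": 0.105}, {"jaw": 0.7, "delta_pos": [0.14, -0.03, -0.12], "yaw": 0.14}, {"jaw": 0.7, "delta_pos": [0.18, -0.04, -0.12], "yaw": 0.175}, {"jaw": 0.7, "delta_pos": [0.22, -0.048, -0.12], "yaw": 0.21}, {"jaw": 0.7, "delta_pos": [0.26, -0.056, -0.12], "yaw": 0.245}, {"jaw": 0.7, "delta_pos": [0.29, -0.064, -0.12], "yaw": 0.28}, {"jaw": 0.7, "delta_pos": [0.32, -0.07, -0.12], "yaw": 0.315}, {"jaw": 0.7, "delta_pos": [0.33, -0.072, -0.12], "yaw": 0.35}, {"jaw": 0.7, "delta_pos": [0.33, -0.072, -0.12], "yaw": 0.385}, {"jaw": 0.7, "delta_pos": [0.33, -0.072, -0.12], "yaw": 0.411}, {"jaw": 0.7, "delta_pos": [0.33, -0.072, -0.12], "yaw": 0.411}, {"jaw": 0.7, "delta_pos": [0.33, -0.072, -0.12], "yaw": 0.411}, {"jaw": 0.7, "delta_pos": [0.33, -0.072, -0.12], "yaw": 0.411}])

```text
clock: 6.4
eef_pos: [0.5121, 0.1299, 0.1434]
eef_rot: [0.0, 1.0, 0.002, 0.0]
ft_force: [0.1, 0.1, -0.3]
gripper_width: 0.0255
gripper_force: 0.0
```

```bash
python3 - <<'E'
from h import *
import pickle
c=cam('wrist','w2.png');pickle.dump(c,open('w2.pkl','wb'))
print(arm.read_state()['q'])
for p in((.513,.130,.1),(.5015,.2565,.1)):print(proj(c,p))
im=c['image'].astype(int);bl=(im[...,2]-im[...,0]>90);print([(x.tolist(),onz(c,*x,.072)) for x,s in blobs(bl,60)])
E
```

```text
[2.65680487e-02 4.05492370e-01 1.60932757e+00 3.37592016e-05
 1.12676028e+00 1.59449473e+00]
(np.float64(320.0434682439163), np.float64(280.05746778335936))
(np.float64(57.71515396446961), np.float64(302.0613769967282))
[([323.1, 162.6], array([0.56554034, 0.12861349, 0.072     ])), ([62.6, 182.2], array([0.55488653, 0.26073865, 0.072     ])), ([551.1, 173.6], array([0.55996385, 0.01327234, 0.072     ]))]
```

View pics/w2.png

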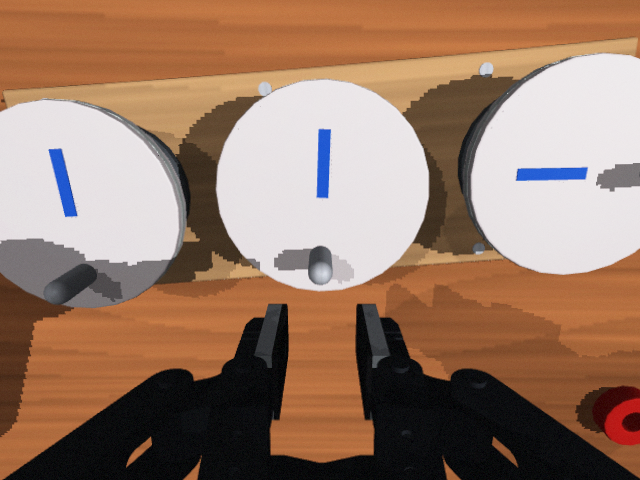

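To row units: 0.059 m / 0.5 = 0.118, 0.002 m / 0.5 = 0.004.

servo_tool(steps=[{"jaw": 0.7, "delta_pos": [0.004, 0, 0.04], "yaw": 0}, {"jaw": 0.7, "delta_pos": [0.004, 0, 0.09], "yaw": 0}, {"jaw": 0.7, "delta_pos": [0.004, 0, 0.118], "yaw": 0}, {"jaw": 0.7, "delta_pos": [0.004, 0, 0.118], "yaw": 0}, {"jaw": 0.77, "delta_pos": [0.004, 0, 0.118], "yaw": 0}, {"jaw": 0.77, "delta_pos": [0.004, 0, 0.118], "yaw": 0}])

```text
clock: 7.05
eef_pos: [0.5147, 0.13, 0.0853]
eef_rot: [-0.0, 1.0, 0.001, 0.001]
ft_force: [0.4, -0.6, 0.2]
gripper_width: 0.0198
gripper_force: 0.0
```

To row units: 0.0198 m / 0.5 = 0.0396, 0.0172 m / 0.5 = 0.0344, -0.611 rad / 4 = -0.1528.

servo_tool(steps=[{"jaw": 0.77, "delta_pos": [0.0002, 0.006, 0], "yaw": -0.0218}, {"jaw": 0.77, "delta_pos": [0.001, 0.012, 0], "yaw": -0.0438}, {"jaw": 0.77, "delta_pos": [0.0024, 0.018, 0], "yaw": -0.0655}, {"jaw": 0.77, "delta_pos": [0.0042, 0.0236, 0], "yaw": -0.0873}, {"jaw": 0.77, "delta_pos": [0.0064, 0.0292, 0], "yaw": -0.109}, {"jaw": 0.77, "delta_pos": [0.0092, 0.0344, 0], "yaw": -0.131}, {"jaw": 0.77, "delta_pos": [0.0124, 0.0396, 0], "yaw": -0.1528}])

```text
clock: 7.75
eef_pos: [0.5206, 0.1104, 0.0853]
eef_rot: [-0.0, 0.953, 0.303, 0.001]
ft_force: [-1.8, 1.8, 1.7]
gripper_width: 0.0199
gripper_force: 0.9
```

To row units: 0.0172 m / 0.5 = 0.0344, 0.0146 m / 0.5 = 0.0292, -0.524 rad / 4 = -0.131.

servo_tool(steps=[{"jaw": 0.77, "delta_pos": [0.0002, 0.006, 0], "yaw": -0.0218}, {"jaw": 0.77, "delta_pos": [0.001, 0.012, 0], "yaw": -0.0438}, {"jaw": 0.77, "delta_pos": [0.0024, 0.018, 0], "yaw": -0.0655}, {"jaw": 0.77, "delta_pos": [0.0042, 0.0236, 0], "yaw": -0.0873}, {"jaw": 0.77, "delta_pos": [0.0064, 0.0292, 0], "yaw": -0.109}, {"jaw": 0.77, "delta_pos": [0.0092, 0.0344, 0], "yaw": -0.131}])

```text
clock: 8.35
eef_pos: [0.5341, 0.0988, 0.0852]
eef_rot: [0.0, 0.842, 0.54, 0.0]
ft_force: [-1.9, 0.6, 0.8]
gripper_width: 0.0198
gripper_force: 1.0
```

To row units: 0.0172 m / 0.5 = 0.0344, 0.0146 m / 0.5 = 0.0292, -0.524 rad / 4 = -0.131.

servo_tool(steps=[{"jaw": 0.77, "delta_pos": [0.0002, 0.006, 0], "yaw": -0.0218}, {"jaw": 0.77, "delta_pos": [0.001, 0.012, 0], "yaw": -0.0438}, {"jaw": 0.77, "delta_pos": [0.0024, 0.018, 0], "yaw": -0.0655}, {"jaw": 0.77, "delta_pos": [0.0042, 0.0236, 0], "yaw": -0.0873}, {"jaw": 0.77, "delta_pos": [0.0064, 0.0292, 0], "yaw": -0.109}, {"jaw": 0.77, "delta_pos": [0.0092, 0.0344, 0], "yaw": -0.131}])

```text
clock: 8.95
eef_pos: [0.5517, 0.0956, 0.0853]
eef_rot: [0.0, 0.673, 0.74, 0.0]
ft_force: [-1.4, -0.4, 1.3]
gripper_width: 0.0194
gripper_force: 1.0
```

To row units: 0.166 m / 0.5 = 0.332, 0.16 m / 0.5 = 0.32, 1.66 rad / 4 = 0.415.

servo_tool(steps=[{"jaw": 0.77, "delta_pos": [0, 0, 0], "yaw": 0}, {"jaw": 0.77, "delta_pos": [0, 0, 0], "yaw": 0}, {"jaw": 0.75, "delta_pos": [0, 0, -0.04], "yaw": 0}, {"jaw": 0.7, "delta_pos": [0, 0, -0.09], "yaw": 0}, {"jaw": 0.7, "delta_pos": [0.02, -0.006, -0.12], "yaw": 0.035}, {"jaw": 0.7, "delta_pos": [0.06, -0.012, -0.12], "yaw": 0.07}, {"jaw": 0.7, "delta_pos": [0.1, -0.02, -0.12], "yaw": 0.105}, {"jaw": 0.7, "delta_pos": [0.14, -0.03, -0.12], "yaw": 0.14}, {"jaw": 0.7, "delta_pos": [0.18, -0.04, -0.12], "yaw": 0.175}, {"jaw": 0.7, "delta_pos": [0.22, -0.048, -0.12], "yaw": 0.21}, {"jaw": 0.7, "delta_pos": [0.26, -0.056, -0.12], "yaw": 0.245}, {"jaw": 0.7, "delta_pos": [0.29, -0.064, -0.12], "yaw": 0.28}, {"jaw": 0.7, "delta_pos": [0.32, -0.064, -0.12], "yaw": 0.315}, {"jaw": 0.7, "delta_pos": [0.332, -0.064, -0.12], "yaw": 0.35}, {"jaw": 0.7, "delta_pos": [0.332, -0.064, -0.12], "yaw": 0.385}, {"jaw": 0.7, "delta_pos": [0.332, -0.064, -0.12], "yaw": 0.415}, {"jaw": 0.7, "delta_pos": [0.332, -0.064, -0.12], "yaw": 0.415}, {"jaw": 0.7, "delta_pos": [0.332, -0.064, -0.12], "yaw": 0.415}, {"jaw": 0.7, "delta_pos": [0.332, -0.064, -0.12], "yaw": 0.415}])

```text
clock: 10.85
eef_pos: [0.5047, 0.2582, 0.1444]
eef_rot: [-0.0, 1.0, 0.001, 0.0]
ft_force: [0.5, -0.1, -0.6]
gripper_width: 0.0257
gripper_force: 0.0
```

```bash
python3 - <<'E'
from h import *
import pickle
c=cam('wrist','w3.png');pickle.dump(c,open('w3.pkl','wb'))
for p in((.5035,.258,.1),):print(proj(c,p))
im=c['image'].astype(int);bl=(im[...,2]-im[...,0]>90);print([(x.tolist(),onz(c,*x,.072)) for x,s in blobs(bl,60)])
E
```

```text
(np.float64(320.47537518065), np.float64(283.4028921556219))
[([317.9, 168.8], array([0.55496943, 0.25942994, 0.072     ])), ([546.9, 178.9], array([0.54973378, 0.14253869, 0.072     ]))]
```

View pics/w3.png

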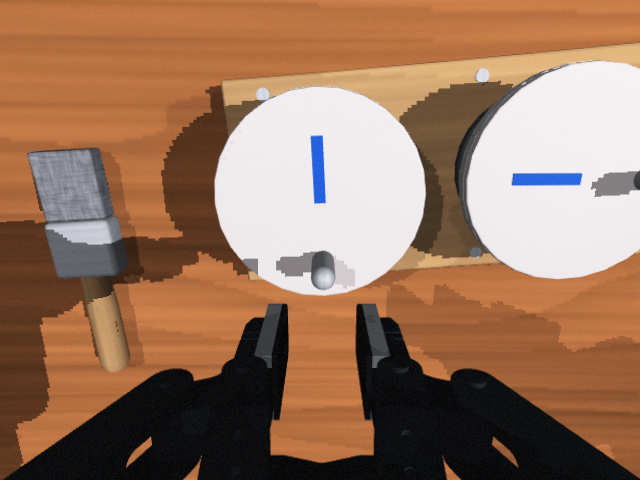

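To row units: 0.06 m / 0.5 = 0.12, 0.045 m / 0.5 = 0.09, -0.05 rad / 4 = -0.0125.

servo_tool(steps=[{"jaw": 0.7, "delta_pos": [0.002, 0.002, 0.04], "yaw": -0.0125}, {"jaw": 0.7, "delta_pos": [0.002, 0.002, 0.09], "yaw": -0.0125}, {"jaw": 0.7, "delta_pos": [0.002, 0.002, 0.12], "yaw": -0.0125}, {"jaw": 0.7, "delta_pos": [0.002, 0.002, 0.12], "yaw": -0.0125}, {"jaw": 0.77, "delta_pos": [0.002, 0.002, 0.12], "yaw": -0.0125}, {"jaw": 0.77, "delta_pos": [0.002, 0.002, 0.12], "yaw": -0.0125}])

```text
clock: 11.5
eef_pos: [0.5063, 0.2574, 0.0854]
eef_rot: [-0.0, 1.0, 0.026, 0.001]
ft_force: [0.9, -1.1, -0.9]
gripper_width: 0.0196
gripper_force: 0.0
```

To row units: 0.0198 m / 0.5 = 0.0396, 0.0172 m / 0.5 = 0.0344, -0.611 rad / 4 = -0.1528.

servo_tool(steps=[{"jaw": 0.77, "delta_pos": [0.0002, 0.006, 0], "yaw": -0.0218}, {"jaw": 0.77, "delta_pos": [0.001, 0.012, 0], "yaw": -0.0438}, {"jaw": 0.77, "delta_pos": [0.0024, 0.018, 0], "yaw": -0.0655}, {"jaw": 0.77, "delta_pos": [0.0042, 0.0236, 0], "yaw": -0.0873}, {"jaw": 0.77, "delta_pos": [0.0064, 0.0292, 0], "yaw": -0.109}, {"jaw": 0.77, "delta_pos": [0.0092, 0.0344, 0], "yaw": -0.131}, {"jaw": 0.77, "delta_pos": [0.0124, 0.0396, 0], "yaw": -0.1528}])

```text
clock: 12.2
eef_pos: [0.5134, 0.2377, 0.0854]
eef_rot: [0.0, 0.945, 0.327, 0.001]
ft_force: [-0.1, 0.3, 0.6]
gripper_width: 0.0198
gripper_force: 0.0
```

To row units: 0.0172 m / 0.5 = 0.0344, 0.0146 m / 0.5 = 0.0292, -0.524 rad / 4 = -0.131.

servo_tool(steps=[{"jaw": 0.77, "delta_pos": [0.0002, 0.006, 0], "yaw": -0.0218}, {"jaw": 0.77, "delta_pos": [0.001, 0.012, 0], "yaw": -0.0438}, {"jaw": 0.77, "delta_pos": [0.0024, 0.018, 0], "yaw": -0.0655}, {"jaw": 0.77, "delta_pos": [0.0042, 0.0236, 0], "yaw": -0.0873}, {"jaw": 0.77, "delta_pos": [0.0064, 0.0292, 0], "yaw": -0.109}, {"jaw": 0.77, "delta_pos": [0.0092, 0.0344, 0], "yaw": -0.131}])

```text
clock: 12.8
eef_pos: [0.5277, 0.227, 0.0854]
eef_rot: [0.0, 0.828, 0.56, 0.001]
ft_force: [-0.1, 0.0, -0.4]
gripper_width: 0.0197
gripper_force: 0.0
```

To row units: 0.0172 m / 0.5 = 0.0344, 0.0146 m / 0.5 = 0.0292, -0.524 rad / 4 = -0.131.

servo_tool(steps=[{"jaw": 0.77, "delta_pos": [0.0002, 0.006, 0], "yaw": -0.0218}, {"jaw": 0.77, "delta_pos": [0.001, 0.012, 0], "yaw": -0.0438}, {"jaw": 0.77, "delta_pos": [0.0024, 0.018, 0], "yaw": -0.0655}, {"jaw": 0.77, "delta_pos": [0.0042, 0.0236, 0], "yaw": -0.0873}, {"jaw": 0.77, "delta_pos": [0.0064, 0.0292, 0], "yaw": -0.109}, {"jaw": 0.77, "delta_pos": [0.0092, 0.0344, 0], "yaw": -0.131}])

```text
clock: 13.4
eef_pos: [0.5454, 0.2249, 0.0854]
eef_rot: [0.001, 0.655, 0.756, 0.001]
ft_force: [-0.2, -1.1, -0.2]
gripper_width: 0.0194
gripper_force: 0.0
```

To row units: -0.129 m / 0.5 = -0.258, -0.0122 m / 0.5 = -0.0244, 0.049 rad / 4 = 0.0123.

servo_tool(steps=[{"jaw": 0.77, "delta_pos": [0, 0, 0], "yaw": 0}, {"jaw": 0.77, "delta_pos": [0, 0, 0], "yaw": 0}, {"jaw": 0.75, "delta_pos": [0, 0, -0.04], "yaw": 0}, {"jaw": 0.7, "delta_pos": [0, 0, -0.09], "yaw": 0}, {"jaw": 0.7, "delta_pos": [-0.04, -0.008, -0.12], "yaw": 0.0123}, {"jaw": 0.7, "delta_pos": [-0.1, -0.016, -0.12], "yaw": 0.0123}, {"jaw": 0.7, "delta_pos": [-0.16, -0.02, -0.12], "yaw": 0.0123}, {"jaw": 0.7, "delta_pos": [-0.22, -0.0244, -0.12], "yaw": 0.0123}, {"jaw": 0.7, "delta_pos": [-0.258, -0.0244, -0.12], "yaw": 0.0123}, {"jaw": 0.7, "delta_pos": [-0.258, -0.0244, -0.12], "yaw": 0.0123}, {"jaw": 0.7, "delta_pos": [-0.258, -0.0244, -0.12], "yaw": 0.0123}])

```text
clock: 14.5
eef_pos: [0.5505, 0.0956, 0.1445]
eef_rot: [0.0, 0.675, 0.738, 0.0]
ft_force: [0.6, 0.3, 0.5]
gripper_width: 0.0254
gripper_force: 0.0
```

```bash
python3 - <<'E'
from h import *
import pickle
c=cam('wrist','w4.png');pickle.dump(c,open('w4.pkl','wb'))
p=arm.read_state()['eef_pos'];print(p,arm.read_state()['ft_force'],proj(c,(p[0],p[1],.1)))
t=cam('top','t4.png');pickle.dump(t,open('t4.pkl','wb'))
E
```

```text
[0.55043521 0.09606714 0.14446838] [-0.29999528  0.211698   -0.10327751] (np.float64(319.18526252180044), np.float64(275.95951390366133))
```

View pics/w4.png

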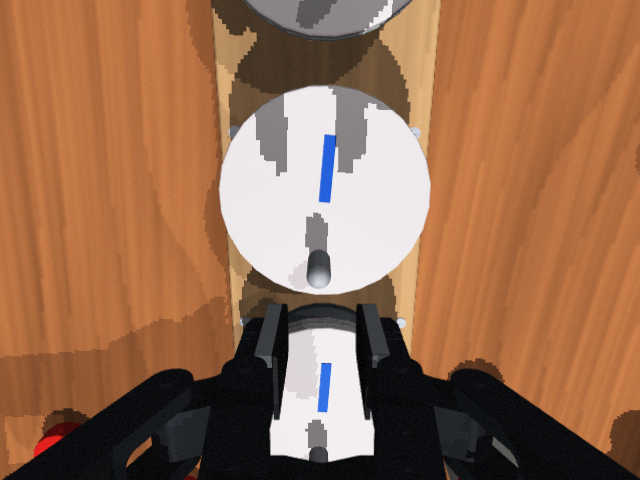

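To row units: 0.06 m / 0.5 = 0.12, 0.055 m / 0.5 = 0.11.

servo_tool(steps=[{"jaw": 0.7, "delta_pos": [0.002, 0, 0.06], "yaw": 0}, {"jaw": 0.7, "delta_pos": [0.002, 0, 0.11], "yaw": 0}, {"jaw": 0.7, "delta_pos": [0.002, 0, 0.12], "yaw": 0}, {"jaw": 0.77, "delta_pos": [0.002, 0, 0.12], "yaw": 0}, {"jaw": 0.77, "delta_pos": [0.002, 0, 0.12], "yaw": 0}])

```text
clock: 15.1
eef_pos: [0.5512, 0.0967, 0.0856]
eef_rot: [0.001, 0.674, 0.738, 0.001]
ft_force: [0.5, -0.1, -0.2]
gripper_width: 0.0198
gripper_force: 0.0
```

To row units: -0.0118 m / 0.5 = -0.0236, -0.009 m / 0.5 = -0.018, 0.349 rad / 4 = 0.0873.

servo_tool(steps=[{"jaw": 0.77, "delta_pos": [0.0002, -0.006, 0], "yaw": 0.0218}, {"jaw": 0.77, "delta_pos": [0.001, -0.012, 0], "yaw": 0.0438}, {"jaw": 0.77, "delta_pos": [0.0024, -0.018, 0], "yaw": 0.0655}, {"jaw": 0.77, "delta_pos": [0.0042, -0.0236, 0], "yaw": 0.0873}])

```text
clock: 15.5
eef_pos: [0.5395, 0.0975, 0.0859]
eef_rot: [0.001, 0.794, 0.608, 0.001]
ft_force: [1.8, -0.0, -1.0]
gripper_width: 0.0193
gripper_force: 0.8
```

To row units: 0.0118 m / 0.5 = 0.0236, 0.009 m / 0.5 = 0.018, -0.349 rad / 4 = -0.0873.

servo_tool(steps=[{"jaw": 0.77, "delta_pos": [0.0002, 0.006, 0], "yaw": -0.0218}, {"jaw": 0.77, "delta_pos": [0.001, 0.012, 0], "yaw": -0.0438}, {"jaw": 0.77, "delta_pos": [0.0024, 0.018, 0], "yaw": -0.0655}, {"jaw": 0.77, "delta_pos": [0.0042, 0.0236, 0], "yaw": -0.0873}])

```text
clock: 15.9
eef_pos: [0.551, 0.0964, 0.0858]
eef_rot: [0.001, 0.673, 0.739, 0.0]
ft_force: [-1.9, -1.2, 1.0]
gripper_width: 0.02
gripper_force: 1.0
```

To row units: 0.003 m / 0.5 = 0.006, 0.0001 m / 0.5 = 0.0002, -0.087 rad / 4 = -0.0218.

servo_tool(steps=[{"jaw": 0.77, "delta_pos": [0.0002, 0.006, 0], "yaw": -0.0218}])

```text
clock: 16.0
eef_pos: [0.5539, 0.0967, 0.0858]
eef_rot: [0.001, 0.64, 0.768, 0.0]
ft_force: [-2.4, -2.2, 1.5]
gripper_width: 0.0197
gripper_force: 1.0
```

servo_tool(steps=[{"jaw": 0.77, "delta_pos": [0, 0, 0], "yaw": 0}, {"jaw": 0.77, "delta_pos": [0, 0, 0], "yaw": 0}])

```text
clock: 16.2
eef_pos: [0.5539, 0.0969, 0.0851]
eef_rot: [0.001, 0.643, 0.766, 0.001]
ft_force: [-0.3, -0.4, -0.2]
gripper_width: 0.0195
gripper_force: 0.0
```

To row units: -0.2296 m / 0.5 = -0.4592, -0.21 m / 0.5 = -0.42, 0.175 rad / 4 = 0.0438.

servo_tool(steps=[{"jaw": 0.77, "delta_pos": [0, 0, -0.04], "yaw": 0}, {"jaw": 0.7, "delta_pos": [0, 0, -0.1], "yaw": 0}, {"jaw": 0.5, "delta_pos": [-0.04, -0.03, -0.12], "yaw": 0.025}, {"jaw": 0.2, "delta_pos": [-0.1, -0.064, -0.12], "yaw": 0.0438}, {"jaw": 0.15, "delta_pos": [-0.18, -0.114, -0.12], "yaw": 0.0438}, {"jaw": 0.15, "delta_pos": [-0.26, -0.166, -0.12], "yaw": 0.0438}, {"jaw": 0.15, "delta_pos": [-0.34, -0.216, -0.12], "yaw": 0.0438}, {"jaw": 0.15, "delta_pos": [-0.42, -0.266, -0.12], "yaw": 0.0438}, {"jaw": 0.15, "delta_pos": [-0.4592, -0.291, -0.08], "yaw": 0.0438}, {"jaw": 0.15, "delta_pos": [-0.4592, -0.291, -0.06], "yaw": 0.0438}, {"jaw": 0.15, "delta_pos": [-0.4592, -0.291, -0.06], "yaw": 0.0438}, {"jaw": 0.15, "delta_pos": [-0.4592, -0.291, -0.06], "yaw": 0.0438}])

```text
clock: 17.4
eef_pos: [0.4512, -0.1541, 0.1147]
eef_rot: [0.0, 0.706, 0.708, 0.0]
ft_force: [-0.1, -0.7, 0.6]
gripper_width: 0.0728
gripper_force: 0.0
```

```bash
python3 - <<'E'
from h import *
import pickle
np.set_printoptions(precision=4,suppress=True)
c=cam('wrist','w5.png');pickle.dump(c,open('w5.pkl','wb'))
s=arm.read_state();p=s['eef_pos'];print(p,s['eef_rot'],s['q'],s['gripper_width'],s['clock'])
print(proj(c,p),proj(c,(p[0],p[1],.016)))
im=c['image'].astype(int);rd=(im[...,0]>120)&(im[...,1]<60)&(im[...,2]<60)
for k in cv2.findContours(rd.astype(np.uint8),cv2.RETR_CCOMP,cv2.CHAIN_APPROX_NONE)[0]:
    if cv2.contourArea(k)>100:
        e=cv2.fitEllipse(k);print(e,onz(c,*e[0],.016))
E
```

```text
[ 0.4513 -0.1541  0.115 ] [0.0005 0.7061 0.7082 0.0002] [-0.5754  0.3405  1.7919  0.0002  1.0081 -0.5785] 0.0723814543038782 17.45
(np.float64(319.1392146114604), np.float64(321.44590331763624)) (np.float64(319.7055928682044), np.float64(243.07848664715536))
((109.81829833984375, 273.0283508300781), (61.04059600830078, 76.3121337890625), 115.4767074584961) [ 0.3225 -0.1735  0.016 ]
((109.48197937011719, 274.31494140625), (25.439666748046875, 28.492055892944336), 105.59241485595703) [ 0.3221 -0.1744  0.016 ]
((323.37017822265625, 243.95953369140625), (65.7352523803711, 70.27082824707031), 84.10173797607422) [ 0.4536 -0.1546  0.016 ]
((323.49371337890625, 245.20008850097656), (28.271371841430664, 29.104286193847656), 113.22499084472656) [ 0.4536 -0.1554  0.016 ]
((166.85586547851562, 164.6478729248047), (70.96489715576172, 83.09371185302734), 128.02777099609375) [ 0.3644 -0.1074  0.016 ]
((166.47723388671875, 166.2267303466797), (29.773799896240234, 30.537494659423828), 8.32277774810791) [ 0.3641 -0.1083  0.016 ]
```

View pics/w5.png

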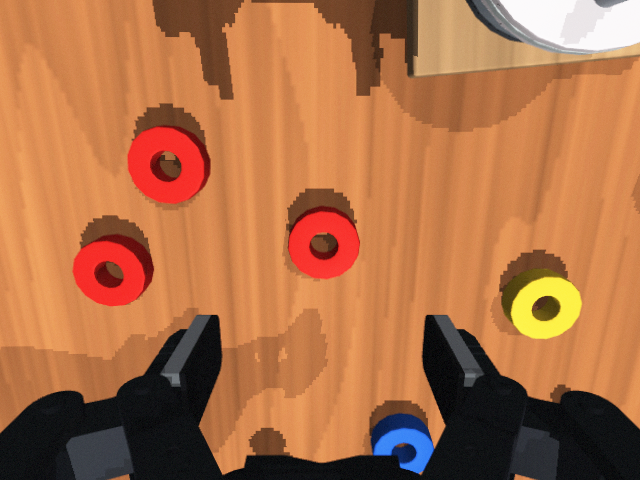

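servo_tool(steps=[{"jaw": 0.15, "delta_pos": [-0.0016, 0.002, 0.08], "yaw": 0}, {"jaw": 0.15, "delta_pos": [-0.0016, 0.002, 0.16], "yaw": 0}, {"jaw": 0.15, "delta_pos": [-0.0016, 0.002, 0.2], "yaw": 0}, {"jaw": 0.15, "delta_pos": [-0.0016, 0.002, 0.222], "yaw": 0}, {"jaw": 0.15, "delta_pos": [-0.0016, 0.002, 0.222], "yaw": 0}, {"jaw": 0.15, "delta_pos": [-0.0016, 0.002, 0.222], "yaw": 0}])

```text
clock: 18.05
eef_pos: [0.4525, -0.1558, 0.0044]
eef_rot: [0.001, 0.706, 0.708, 0.0]
ft_force: [0.6, 0.1, -0.0]
gripper_width: 0.0728
gripper_force: 0.0
```

servo_tool(steps=[{"jaw": 0.4, "delta_pos": [0, 0, 0], "yaw": 0}, {"jaw": 0.5, "delta_pos": [0, 0, 0], "yaw": 0}, {"jaw": 0.6, "delta_pos": [0, 0, 0], "yaw": 0}, {"jaw": 0.6, "delta_pos": [0, 0, 0], "yaw": 0}, {"jaw": 0.6, "delta_pos": [0, 0, 0], "yaw": 0}, {"jaw": 0.6, "delta_pos": [0, 0, 0], "yaw": 0}], grip_force=25)

```text
clock: 18.65
eef_pos: [0.4522, -0.156, 0.0045]
eef_rot: [0.001, 0.706, 0.708, 0.0]
ft_force: [-0.7, 1.9, 8.7]
gripper_width: 0.0431
gripper_force: 24.2
```

servo_tool(steps=[{"jaw": 0.6, "delta_pos": [0, 0, -0.06], "yaw": 0}, {"jaw": 0.6, "delta_pos": [0, 0, -0.14], "yaw": 0}, {"jaw": 0.6, "delta_pos": [0, 0, -0.23], "yaw": 0}, {"jaw": 0.6, "delta_pos": [0.02, 0.01, -0.32], "yaw": 0}, {"jaw": 0.6, "delta_pos": [0.08, 0.03, -0.38], "yaw": 0}, {"jaw": 0.6, "delta_pos": [0.16, 0.06, -0.391], "yaw": 0}, {"jaw": 0.6, "delta_pos": [0.24, 0.092, -0.391], "yaw": 0}, {"jaw": 0.6, "delta_pos": [0.32, 0.124, -0.391], "yaw": 0}, {"jaw": 0.6, "delta_pos": [0.4, 0.156, -0.391], "yaw": 0}, {"jaw": 0.6, "delta_pos": [0.47, 0.184, -0.391], "yaw": 0}, {"jaw": 0.6, "delta_pos": [0.505, 0.196, -0.391], "yaw": 0}, {"jaw": 0.6, "delta_pos": [0.505, 0.196, -0.391], "yaw": 0}, {"jaw": 0.6, "delta_pos": [0.505, 0.196, -0.391], "yaw": 0}, {"jaw": 0.6, "delta_pos": [0.505, 0.196, -0.391], "yaw": 0}])

```text
clock: 20.05
eef_pos: [0.549, 0.096, 0.199]
eef_rot: [0.0, 0.707, 0.707, -0.0]
ft_force: [-0.2, 0.3, -0.3]
gripper_width: 0.0428
gripper_force: 25.6
```

```bash
python3 - <<'E'
from h import *
import pickle
np.set_printoptions(precision=4,suppress=True)
c=cam('wrist','w6.png');pickle.dump(c,open('w6.pkl','wb'))
s=arm.read_state();p=s['eef_pos'];print(p,s['eef_rot'],s['gripper_width'],s['clock'])
print(proj(c,p),proj(c,(p[0],p[1],.1)))
im=c['image'].astype(int);rd=(im[...,0]>120)&(im[...,1]<60)&(im[...,2]<60)
for k in cv2.findContours(rd.astype(np.uint8),cv2.RETR_CCOMP,cv2.CHAIN_APPROX_NONE)[0]:
    if cv2.contourArea(k)>100: print(cv2.fitEllipse(k))
cv2.imwrite('pics/w6c.png',cv2.resize(c['image'][160:360,220:420,::-1],None,fx=3,fy=3,interpolation=2))
E
```

```text
[0.549 0.096 0.199] [0.0001 0.7069 0.7073 0.    ] 0.0428029142788207 20.1
(np.float64(318.8441421523839), np.float64(321.35296734412566)) (np.float64(319.5745759949159), np.float64(243.03076065642284))
((320.6826171875, 334.01763916015625), (107.46163940429688, 117.0965576171875), 88.95793151855469)
((321.82305908203125, 335.6826171875), (46.22945785522461, 50.18806838989258), 92.25816345214844)
```

View pics/w6c.png

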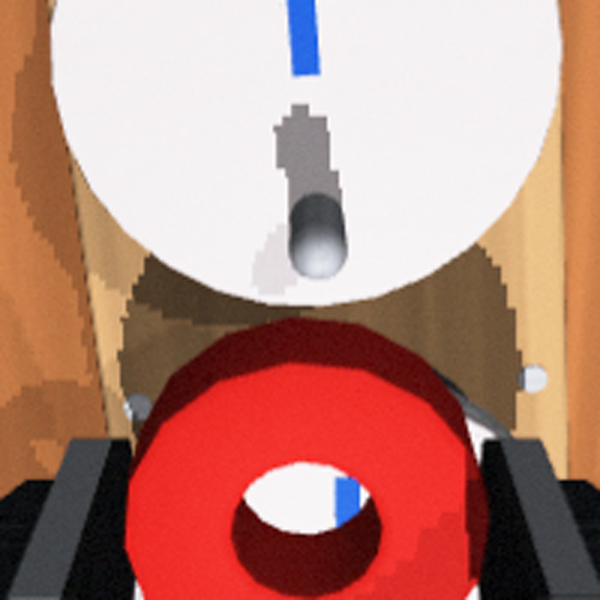

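```bash
python3 - <<'E'
from h import *
import pickle
np.set_printoptions(precision=4,suppress=True)
c=pickle.load(open('w6.pkl','rb'));w5=pickle.load(open('w5.pkl','rb'))
r=onz(c,321.5,335.3,.2105);r2=onz(c,320.7,334,.2105);k=onz(c,326.3,243.6,.096)
print('held ring',r,r2,'knob',k,'d',k-r)
print('knob-TCP',k-np.array([.549,.096,.199]))
g=onz(w5,323.4,244.8,.016)-np.array([.4513,-.1541,.115]);print('ring-TCP at w5',g, 'after move',g-np.array([.4522-.4513,-.156+.1541,0]))
t=pickle.load(open('t4.pkl','rb'))
E
```

```text
held ring [0.55   0.0966 0.2105] [0.5497 0.0971 0.2105] knob [0.5532 0.0943 0.096 ] d [ 0.0031 -0.0022 -0.1145]
knob-TCP [ 0.0042 -0.0017 -0.103 ]
ring-TCP at w5 [ 0.0023 -0.0011 -0.099 ] after move [ 0.0014  0.0008 -0.099 ]
```

servo_tool(steps=[{"jaw": 0.6, "delta_pos": [-0.0046, 0.006, 0.06], "yaw": 0}, {"jaw": 0.6, "delta_pos": [-0.0046, 0.006, 0.12], "yaw": 0}, {"jaw": 0.6, "delta_pos": [-0.0046, 0.006, 0.156], "yaw": 0}, {"jaw": 0.6, "delta_pos": [-0.0046, 0.006, 0.156], "yaw": 0}, {"jaw": 0.6, "delta_pos": [-0.0046, 0.006, 0.156], "yaw": 0}])

```text
clock: 20.6
eef_pos: [0.5525, 0.0941, 0.1216]
eef_rot: [0.0, 0.707, 0.707, 0.0]
ft_force: [-0.4, 0.3, 0.0]
gripper_width: 0.0426
gripper_force: 25.6
```

```bash
python3 - <<'E'
from h import *
import pickle
c=cam('wrist','w7.png');pickle.dump(c,open('w7.pkl','wb'))
s=cam('scene','s7.png')
p=arm.read_state();print(p['eef_pos'],p['ft_force'])
A=cv2.resize(c['image'][240:390,220:420,::-1],(400,300),interpolation=2)
x,y=map(int,proj(s,p['eef_pos']));B=cv2.resize(s['image'][y-37:y+38,x-50:x+50,::-1],(400,300),interpolation=2)
print(x,y);cv2.imwrite('pics/c7.png',np.hstack([A,B]))
E
```

```text
[0.55288258 0.09436388 0.12227541] [1.19323269 0.85600909 0.10085623]
353 240
```

View pics/c7.png

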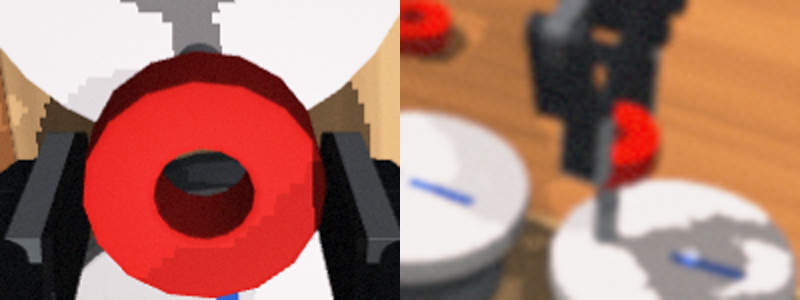

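To row units: 0.018 m / 0.5 = 0.036, 0.012 m / 0.5 = 0.024.

servo_tool(steps=[{"jaw": 0.6, "delta_pos": [0, 0, 0.012], "yaw": 0}, {"jaw": 0.6, "delta_pos": [0, 0, 0.024], "yaw": 0}, {"jaw": 0.6, "delta_pos": [0, 0, 0.036], "yaw": 0}, {"jaw": 0.6, "delta_pos": [0, 0, 0.036], "yaw": 0}])

```text
clock: 21.1
eef_pos: [0.5517, 0.0947, 0.1018]
eef_rot: [-0.001, 0.706, 0.708, -0.001]
ft_force: [0.6, -0.5, 0.7]
gripper_width: 0.0427
gripper_force: 25.6
```

To row units: 0.008 m / 0.5 = 0.016, 0.006 m / 0.5 = 0.012.

servo_tool(steps=[{"jaw": 0.6, "delta_pos": [0, 0, 0.006], "yaw": 0}, {"jaw": 0.6, "delta_pos": [0, 0, 0.012], "yaw": 0}, {"jaw": 0.6, "delta_pos": [0, 0, 0.016], "yaw": 0}])

```text
clock: 21.4
eef_pos: [0.5522, 0.0947, 0.0946]
eef_rot: [-0.0, 0.706, 0.708, -0.0]
ft_force: [-0.7, 0.0, 0.0]
gripper_width: 0.0429
gripper_force: 25.6
```

servo_tool(steps=[{"jaw": 0.6, "delta_pos": [0, 0, 0.01], "yaw": 0}, {"jaw": 0.6, "delta_pos": [0, 0, 0.02], "yaw": 0}, {"jaw": 0.6, "delta_pos": [0, 0, 0.026], "yaw": 0}, {"jaw": 0.6, "delta_pos": [0, 0, 0.03], "yaw": 0}, {"jaw": 0.6, "delta_pos": [0, 0, 0.032], "yaw": 0}, {"jaw": 0.6, "delta_pos": [0, 0, 0.032], "yaw": 0}])

```text
clock: 22.0
eef_pos: [0.5522, 0.0947, 0.0787]
eef_rot: [-0.0, 0.706, 0.708, -0.0]
ft_force: [0.4, -1.0, -0.2]
gripper_width: 0.0429
gripper_force: 25.6
```

Down another millimetre or so, then check contact.

To row units: 0.0015 m / 0.5 = 0.003, 0.0008 m / 0.5 = 0.0016.

servo_tool(steps=[{"jaw": 0.6, "delta_pos": [0, 0, 0.0016], "yaw": 0}, {"jaw": 0.6, "delta_pos": [0, 0, 0.003], "yaw": 0}, {"jaw": 0.6, "delta_pos": [0, 0, 0.003], "yaw": 0}])

```text
clock: 22.3
eef_pos: [0.5522, 0.0947, 0.0773]
eef_rot: [-0.0, 0.706, 0.708, 0.0]
ft_force: [-0.4, 0.2, 0.2]
gripper_width: 0.0429
gripper_force: 25.6
```

To row units: -0.12 m / 0.5 = -0.24, -0.1 m / 0.5 = -0.2.

servo_tool(steps=[{"jaw": 0.46, "delta_pos": [0, 0, 0], "yaw": 0}, {"jaw": 0.44, "delta_pos": [0, 0, 0], "yaw": 0}, {"jaw": 0.38, "delta_pos": [0, 0, 0], "yaw": 0}, {"jaw": 0.25, "delta_pos": [0, 0, 0], "yaw": 0}, {"jaw": 0.25, "delta_pos": [0, 0, 0], "yaw": 0}, {"jaw": 0.25, "delta_pos": [0, 0, -0.02], "yaw": 0}, {"jaw": 0.25, "delta_pos": [0, 0, -0.06], "yaw": 0}, {"jaw": 0.25, "delta_pos": [0, 0, -0.12], "yaw": 0}, {"jaw": 0.25, "delta_pos": [0, 0, -0.2], "yaw": 0}, {"jaw": 0.25, "delta_pos": [0, 0, -0.24], "yaw": 0}, {"jaw": 0.25, "delta_pos": [0, 0, -0.24], "yaw": 0}, {"jaw": 0.25, "delta_pos": [0, 0, -0.24], "yaw": 0}])

```text
clock: 23.5
eef_pos: [0.552, 0.0947, 0.1973]
eef_rot: [0.0, 0.706, 0.708, 0.0]
ft_force: [-0.3, -0.6, -0.4]
gripper_width: 0.0642
gripper_force: 0.0
```

```bash
python3 - <<'E'
from h import *
c=cam('wrist');s=cam('scene')
A=cv2.resize(c['image'][:,:,::-1],(400,300));B=cv2.resize(s['image'][180:330,250:450,::-1],(400,300),interpolation=2)
cv2.imwrite('pics/c8.png',np.hstack([A,B]))
E
```

```text
(no output)
```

View pics/c8.png

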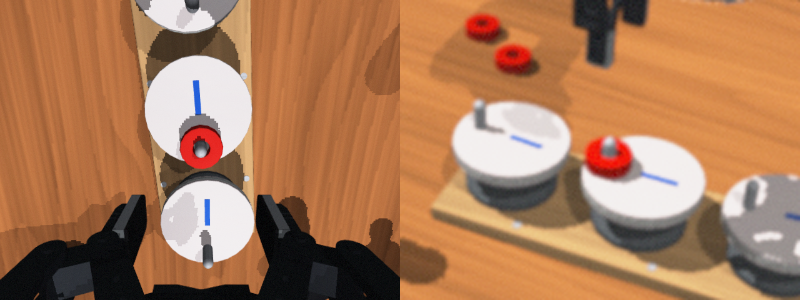

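The red ring sits flat on head b with its knob through the hole. All three heads are turned about a quarter, and the gripper is clear.

```bash
python3 -c "
from cell import arm
print(arm.finish_job())"
```

```text
the job is handed in; nothing more can be done
None
```

I turned all three heads about a quarter turn and marked b, the middle turntable: it dragged at about 2–3 N in both directions (less than the nearly 5 N stated), against roughly sensor noise at a and c. The red ring lies flat over b's knob, and the job was handed in at about 24 s.

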